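# Put up the vial stand in the vaccination room

## Robot

A 6-joint arm with a two-finger parallel gripper is mounted at the origin on the work surface. World frame = base frame: x ahead of the robot, y to its left, z up, the work surface at z = 0. Lengths are in mm, angles in rad, forces in N, time in s.
With the tool pointing down it reaches from about 350 to 800 mm from the base axis. Payload 7.3 kg.
Tool frame: the origin (TCP) lies at the very end of the fingers, on their centre line; the grasp point (between the pads) lies behind it (manip.grip_point_offset is the z of the grasp point in the tool frame, in mm); z points along the fingers, y is the line along which they close (so a half turn about z gives the same grasp; the last joint's range is limited). The gripper opens to 85 mm and grips with 20 to 120 N. Pads are 22 mm wide; open, the fingers measure 114 mm over their backs; the gripper's body (76 mm by 85 mm) begins 54 mm behind the grasp point. The pads swing forward as they close: fully open they stand 13 mm farther back than shut.
Start: joints at [1.081, 0.342, 1.524, -0, 1.275, -0.146], TCP at [176.946, 494.302, 231.322] pointing down, gripper open.
Joint ranges: [-2.53, 2.53], [-0.77, 2.02], [0.04, 2.7], [-1, 4.14], [0.28, 2.66], [-3.11, 3.11]. Speed limits (rad/s): [2.57, 2.57, 3.14, 3.14, 3.14, 3.14].

## Interface

Orientations are given as a unit quaternion [w, x, y, z].
In Python, from cell import sensors, vision, order, manip gives the robot as it stands.
- The arm moves only by the tool servo_tool, never from a script. Its argument "deltas" is a list that holds one entry, the list of rows, each a list of 5 numbers: the closure, from 0 (fully open) to 1 (shut), then the shift along the tool's x, y, z scaled (see below), then the turn about the tool's z scaled (see below). In form: [[[fingers, tx, ty, tz, spin], ...]]. A call has exactly 8 rows; each row shifts and turns the commanded pose from where the row before left it, along the tool's axes as they then stand; what a row does not reach is not made up. The controller multiplies each number of a shift by 0.03 m and each number of a turn by 0.08 rad. A row lasts 1/12 s, in which the tool goes at most 41.7 mm and 7.16 degrees, less where a joint would pass 70% of its speed; a pose out of reach is approached as far as the arm can. A call with a number of a shift or a turn outside -1 to 1 is refused whole. A call with a gripper value outside its range is refused whole. The fingers move at their own pace and stop on an object; "squeeze" is the grip in N (left out, the last holds). Time passes only in rows, so rows that do not move let the fingers close, or fill a call up. It gives the time, the measured TCP pose, the force, the opening and the grip force at its end, in the units of the state.
- sensors.sense(): the state, without advancing time (a new reading comes with each control period).
- vision.grab_frame(name): name is "scene" or "top"; returns a dict with "color" (480x640x3 uint8, blue, green, red), "fx", "fy", "cx", "cy" (pixels), "origin" and "rotation" of the camera in the world. Camera axes: x right, y down, z forward; pixel columns grow to the right and rows downward; lengths in mm; the calibration is good to about 2 mm. A picture is of the moment at which its call begins. There is no depth.
- order.finish_job(): hands the job in; it is judged then, once.
Trained networks look in a picture, given as the dict that the camera call returned (one of the last four; its "shot" number tells which), for a name from the list of things; names that differ only in an ending like _2 or _b are one class to them, and where a whole thing is asked for, a point or a joint stands for the part that bears it (a point fixed in the world has none). Each returns a list of dicts, best first, with "score" (0 to 1); they miss things now and then, are a little off and sometimes report something else, mostly with a low value. They report only what shows in the picture. A call takes as long as a camera call. They do not tell look-alikes from the thing itself.
- vision.boxes_of(picture, query): "box" ([left, top, right, bottom] in pixels, round what is visible of it).
The state is a dict: "t": time; "qpos": joint angles; "joint_velocities": joint speeds; "effort": joint torques, N m; "position": TCP position; "orientation": TCP orientation; "wrist_force": force on the tool from outside, world axes, zero at the start; "ft_torque": the same for the moment, N m; "grip_width": opening from 0.0 (shut) to 1.0 (fully open); "finger_force": force on a finger pad.
Only numpy, scipy, OpenCV 4.12 (cv2) and the standard library are available. Lean on these libraries where they do the work, as an engineer would, in place of code of your own. Each camera call takes 0.05 s, during which the arm holds its last target. There are 200 camera calls.

## Task

Put up the vial stand: take the holder post from its parking block and plant its pin fully home, collar flat on the base, in the one unmarked blind hole in the top of the round base, whose place has to be felt out with the pin's tip. Then stand the tall vial upright in the well on top of the planted post and let go. Leave the short vials and the other things on the table where they are, and do not tip the tall vial over.

Things in the scene. Friction and masses are not known exactly. Their poses are not given: they have to be found in the camera images.
- stand_foot: Fixed round grey-painted stand base, 120 mm across, on a black rubber foot 132 mm across. Origin: centre of the underside. Flat top 40 mm above it, plain but for one blind hole, not marked, not tracked: 11.5 mm wide, 26 mm deep, its centre 22 mm from the base's axis, at an unknown bearing (the base was put down at any turn; this pose does not tell which).
- post: Loose aluminium holder post, 150 to 310 g, upright in its parking block. Origin: centre of the pin's lower end; z up. Steel pin 10 mm thick, end chamfered (z 0 to 22 mm), collar 32 mm across (to z 27), stem 20 mm (to z 40), square head 44 by 44 mm, faces along x and y (z 40 to 74; grip here), with a round well in its top. Planted, the collar rests on the base and the pin's end is 18 mm above the table.
- pin_tip (a point): Centre of the lower end of the post's pin (same point as the post's origin).
- well_floor (a point): Centre of the floor of the round well in the post's head; the well is 31 mm wide, 22 mm deep; the floor lies 52 mm above the pin's lower end.
- park: White plastic parking block, 64 by 64 by 40 mm, fixed; origin: centre of the underside. A 17 mm wide hole in its middle holds the post's pin loosely; the post's collar rests on its top.
- rack: Clear acrylic vial rack, 192 mm (its x) by 50 mm (its y), 25 mm high, fixed; origin: centre of the underside. Three wells 29 mm wide and 10 mm deep in a row along its x, 64 mm apart, the middle one at the centre; each holds one vial.
- tall_vial: Glass vial with metal cap, 26 mm across, 80 mm tall, 30 to 65 g; the tall one in the rack, in any of its three places. Origin: centre of its underside; z up. Straight-sided up to 58 mm, above that neck and cap (21 mm wide).
- short_vial_a: Short glass vial, 26 mm across, 50 mm tall, in the rack. Origin: centre of its underside. To be left alone.
- short_vial_b: Second short glass vial, like the first. To be left alone.
- gallipot: Small steel bowl, 76 mm across, 40 mm high; a bystander.
- practice_pad: Injection practice pad, white base 100 by 90 mm with a tan block, 37 mm high; a bystander.
- spray_bottle: Bottle 56 mm across, 130 mm tall; a bystander.
- syringe: Small syringe lying on a strip, about 145 mm long; a bystander.
- swab_box: Cardboard box 100 by 70 by 50 mm; a bystander.
- ointment_jar: Jar 50 mm across, 50 mm tall; a bystander.
There are look-alikes about, which are no part of the job. What is shaped like the tall_vial but yellow is not meant. Leave any pink look-alike of the post alone.

How it is judged (in metres and radians):
On the way, in this order (a step that is already met when the one before it is completed fails the run):
1. the post is fully home in the base's hole, upright (z of pin_tip in the frame of stand_foot below 0.021 m and horizontal distance between pin_tip and stand_foot below 0.03 m and angle between post's own z axis and vertical below 0.09 rad), for 0.2 s.
2. the tall vial stands in the well of the planted post (all of step 1 and horizontal distance between tall_vial and well_floor below 0.008 m and z of tall_vial in the frame of post between 0.046 and 0.056 m and angle between tall_vial's own z axis and vertical below 0.2 rad), for 0.2 s.
At the end, for the whole second after the job is handed in: The pin is in the base's hole, its end at most 21 mm above the table (collar within 3 mm of the base), the post within 5 degrees of upright; the tall vial stands in the well, within 4 mm of its floor, 8 mm of its centre and 11 degrees of upright; both at rest (all of step 2 and linear speed of each of post, tall_vial below 0.02 m/s); the robot touches nothing.
It fails at once if a short vial is moved by more than 20 mm or another bystander by more than 30 mm (distance of any of short_vial_a, short_vial_b from where it was at the start of the episode above 0.02 m or distance of any of gallipot, practice_pad, spray_bottle, syringe, swab_box, ointment_jar from where it was at the start of the episode above 0.03 m).
It fails at once if the tall vial is tipped over (angle between tall_vial's own z axis and vertical above 0.9 rad).
It also fails if it takes over 70 s, if anything falls off the work surface, if the arm or the gripper's body presses on something with over 40 N, if the wrist force passes 120 N, or if a joint passes its speed limit or range.

## Working session

There is one attempt and no reset: what is moved stays moved. The work goes in short steps, Python scripts to look and compute and a tool call to move; the robot and the scene stay as the last step left them, time stands still between calls to the robot, and variables do not carry over. Pictures are saved under pics/ and viewed, at most 10 in all, crops included, and the job is handed in when it is done.

Besides the shell and the picture viewer there is one more tool, called as name(argument=value, ...), one argument or row to a line, values as JSON. servo_tool: Moves the arm, as the interface text tells. Shifts and turns lie within -1 to 1; 1 stands for 0.03 m of shift or 0.08 rad of turn. Its arguments: {"type":"object","properties":{"deltas":{"type":"array","items":{"type":"array","items":{"type":"array","items":{"type":"number"}}}},"squeeze":{"type":"number"}},"required":["deltas"]}

```bash
ls; mkdir -p pics
cat > h.py <<'E'
import numpy as np, cv2
from cell import sensors, vision, order, manip
def ray(p,u,v):
    R=np.array(p["rotation"]);d=R@np.array([(u-p["cx"])/p["fx"],(v-p["cy"])/p["fy"],1.0]);return np.array(p["origin"]),d
def at(p,u,v,z):
    o,d=ray(p,u,v);return o+d*(z-o[2])/d[2]
def proj(p,X):
    c=np.array(p["rotation"]).T@(np.array(X,float)-np.array(p["origin"]));return np.array([p["fx"]*c[0]/c[2]+p["cx"],p["fy"]*c[1]/c[2]+p["cy"]])
E
python3 - <<'E'
from h import *
s=sensors.sense();print({k:np.round(v,3).tolist() for k,v in s.items()},manip.grip_point_offset)
for n in("top","scene"):
    p=vision.grab_frame(n);cv2.imwrite(f"pics/{n}0.png",p["color"])
    print(n,np.round(p["origin"],0),np.round(p["rotation"],3).tolist(),p["fx"])
    for q in("stand_foot","post","park","rack","tall_vial","short_vial_a"):
        print(q,[(round(b["score"],2),np.round(b["box"]).astype(int).tolist()) for b in vision.boxes_of(p,q)][:4])
E
```

```text
pics
{'t': 0.0, 'qpos': [1.081, 0.343, 1.525, 0.0, 1.275, -0.146], 'joint_velocities': [0.0, -0.0, -0.0, 0.0, -0.0, 0.0], 'effort': [0.0, -43.369, -24.601, -0.0, 0.008, -0.0], 'position': [176.746, 493.923, 230.617], 'orientation': [-0.0, 0.171, 0.985, -0.001], 'wrist_force': [0.244, 0.413, -0.404], 'ft_torque': [-0.014, 0.009, 0.023], 'finger_force': 0.0, 'grip_width': 0.995} -18.700000000000003
top [421. -25. 976.] [-0.053, 0.708, -0.702, 0.053] 545.4745740564541
stand_foot [(0.84, [236, 209, 304, 268]), (0.37, [415, 200, 465, 311])]
post [(0.94, [98, 271, 145, 309]), (0.9, [131, 208, 170, 239])]
park [(0.65, [135, 203, 188, 251])]
rack [(0.56, [416, 200, 464, 308]), (0.51, [133, 206, 186, 251])]
tall_vial [(0.75, [483, 234, 510, 245]), (0.51, [433, 246, 460, 260])]
short_vial_a [(0.76, [438, 207, 460, 226]), (0.59, [430, 284, 450, 300])]
scene [1021. -424.  928.] [-0.271, 0.87, 0.394, -0.12] 530.8043918797529
stand_foot [(0.82, [312, 236, 372, 264])]
post [(0.98, [375, 126, 401, 153]), (0.6, [395, 157, 423, 188])]
park [(0.74, [386, 174, 428, 206])]
rack [(0.81, [183, 261, 247, 356])]
tall_vial [(0.63, [168, 323, 191, 354])]
short_vial_a [(0.68, [219, 316, 235, 337]), (0.58, [187, 263, 206, 285])]
```

View pics/top0.png

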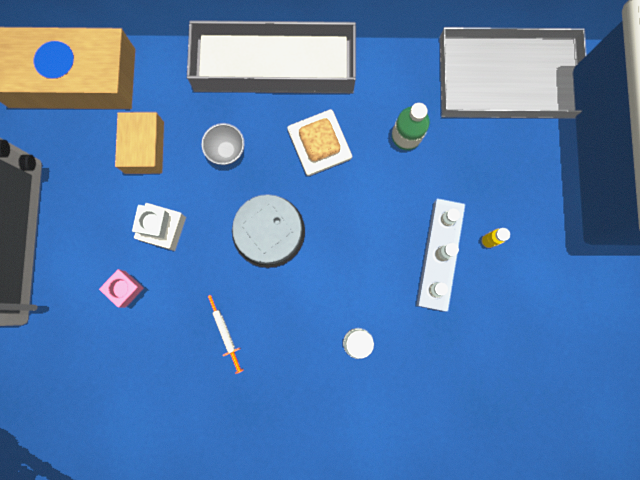

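View pics/scene0.png

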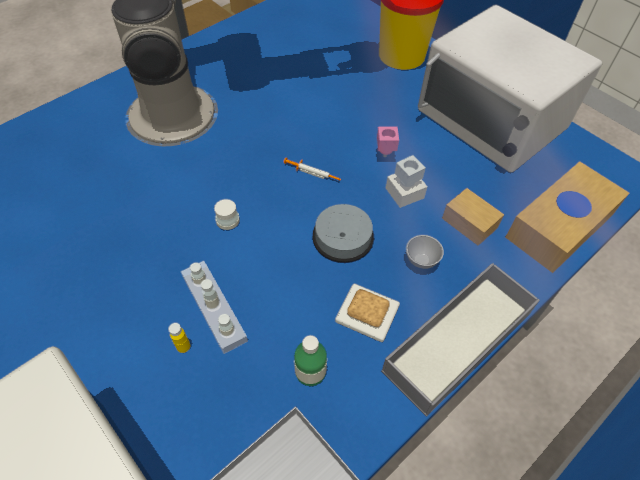

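```bash
sed -i 's/R=np.array(p\["rotation"\]);/R=rot(p);/; s/np.array(p\["rotation"\]).T@/rot(p).T@/' h.py
cat >> h.py <<'E'
from scipy.spatial.transform import Rotation as Ro
def rot(p):
    q=p["rotation"];return Ro.from_quat(np.roll(q,-1)).as_matrix()
E
python3 - <<'E'
from h import *
P={n:vision.grab_frame(n) for n in("top","scene")}
t,s=P["top"],P["scene"]
print(rot(t).round(2).tolist())
# base foot/top ellipses
for p,n,(u0,v0,u1,v1) in((t,"top",(215,180,325,285)),(s,"scene",(300,195,390,270))):
    c=p["color"][v0:v1,u0:u1];c=cv2.resize(c,None,fx=4 if n=="top" else 4,fy=4,interpolation=cv2.INTER_CUBIC);cv2.imwrite(f"pics/b_{n}.png",c)
    hsv=cv2.cvtColor(p["color"],cv2.COLOR_BGR2HSV)
    m=((hsv[...,1]<90)&(hsv[...,2]>90)).astype(np.uint8);mm=np.zeros_like(m);mm[v0:v1,u0:u1]=m[v0:v1,u0:u1]
    k=max(cv2.findContours(mm,0,1)[0],key=cv2.contourArea);W=np.array([at(p,u,v,40)[:2] for u,v in k[:,0]])
    (x,y),r=cv2.minEnclosingCircle(W.astype(np.float32));print(n,"base top",x,y,r)
a=cv2.imread("pics/b_top.png");b=cv2.imread("pics/b_scene.png");H=max(a.shape[0],b.shape[0])
f=lambda i:cv2.copyMakeBorder(i,0,H-i.shape[0],0,0,0)
cv2.imwrite("pics/b.png",np.hstack([f(a),f(b)]))
print("spot",at(t,277,220,40),at(s,342,235,40))
print("post top (well centre, z 40+52=92.. rim 114-22)",at(t,151,220,92),at(s,410,163,92))
for nm,u,v in(("v1",451,217),("v2",448,251),("v3",438,289)):print(nm,at(t,u,v,65),at(t,u,v,95))
for nm,u,v in(("s1",225,320),("s2",207,286),("s3",196,268)):print(nm,at(s,u,v,65),at(s,u,v,95))
E
```

```text
[[0.01, -0.99, 0.15], [-1.0, -0.01, -0.0], [0.0, -0.15, -0.99]]
top base top 571.5689697265625 63.96010971069336 60.72329330444336
scene base top 570.3863525390625 62.51860809326172 60.06196594238281
spot [585.45999608  46.31622207  40.        ] [584.94970762  44.8066529   40.        ]
post top (well centre, z 40+52=92.. rim 114-22) [574.32997152 249.45767015  92.        ] [567.90888817 256.94245229  92.        ]
v1 [ 589.06119196 -250.7009669    65.        ] [ 583.52202518 -243.26108127   95.        ]
v2 [ 530.92646337 -244.07040136   65.        ] [ 527.30234399 -236.84893675   95.        ]
v3 [ 467.13104667 -225.74585889   65.        ] [ 465.60844647 -219.12803291   95.        ]
s1 [ 595.86596286 -255.42982666   65.        ] [ 610.632764  -261.2806973   95.       ]
s2 [ 516.40155227 -239.14940099   65.        ] [ 533.92934718 -245.5659356    95.        ]
s3 [ 469.74154947 -232.08594154   65.        ] [ 488.89054784 -238.7478963    95.        ]
```

View pics/b.png

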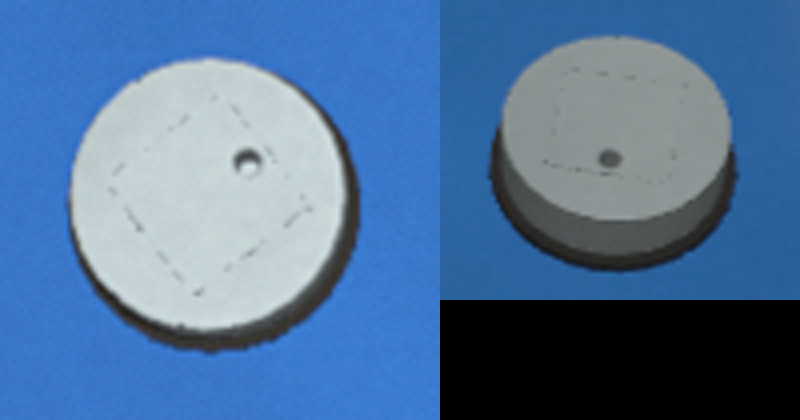

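The hole shows as a dark disc at top (277,220) and scene (342,235), about 22.6 mm from the base axis, which fits. I take it as a coarse start and will feel out the rest. Next is an enlarged crop of the candidates: the white/grey post at top (151,220) against the pink one at (121,288), and the rack's vials against the yellow one.

Run:
```python
from h import *
P={n:vision.grab_frame(n) for n in("top","scene")}
t,s=P["top"],P["scene"]
z=lambda p,u,v,w,h:cv2.resize(p["color"][v:v+h,u:u+w],None,fx=5,fy=5,interpolation=cv2.INTER_CUBIC)
A=np.vstack([np.hstack([z(t,120,195,75,60),z(s,370,140,75,60)]),np.hstack([z(t,400,195,75,60),z(s,170,255,75,60)])])
cv2.imwrite("pics/c.png",A)
```

```text
(no output)
```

View pics/c.png

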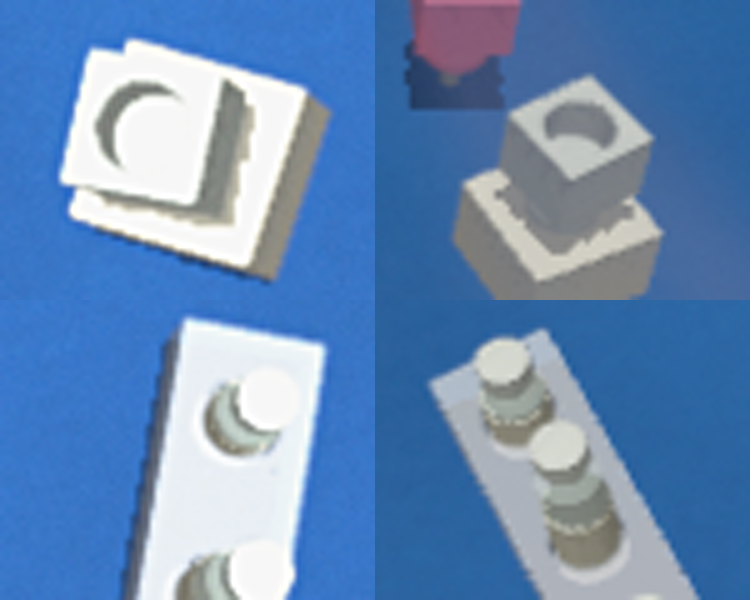

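The grey/white post sits in the white block; the pink one stands apart. In the rack, the middle vial, with its cap at scene (207,284), is clearly the tallest; the yellow one stands outside the rack. Now I work out the numbers.

Run:
```python
from h import *
P={n:vision.grab_frame(n) for n in("top","scene")}
t,s=P["top"],P["scene"]
c1=[at(t,120+a/5,195+b/5,92)[:2] for a,b in((92,48),(225,80),(195,207),(63,183))]
c2=[at(s,370+a/5,140+b/5,92)[:2] for a,b in((215,75),(277,137),(202,180),(133,115))]
for c in(c1,c2):
    c=np.array(c);d=np.roll(c,-1,0)-c;print(c.mean(0).round(1),np.hypot(*d.T).round(1),np.degrees(np.arctan2(d[:,1],d[:,0])).round(1)%90)
# vials: rack long edge + caps
print("tall cap top:",at(t,400+258/5,195+(573)/5-60,95)[:2],at(s,170+185/5,255+143/5,95)[:2])
print("a cap:",at(t,400+266/5,195+100/5,65)[:2],"s",at(s,170+(503-375)/5,255+60/5,65)[:2])
print("park top face t:",[at(t,120+a/5,195+b/5,40)[:2].round(1).tolist() for a,b in((306,87),(262,270))])
for q,T in(("post",t),("post",s),("tall_vial",t),("tall_vial",s)):
    print(q,[np.round(b["box"],1).tolist() for b in vision.boxes_of(T,q)])
```

```text
[572.9 253.1] [45.6 43.1 44.3 45.7] [76.9 79.8 80.2 81.4]
[574.3 254.2] [42.7 42.4 45.1 44.5] [80.6 84.1 83.4 80.8]
tall cap top: [ 529.650104   -242.76592492] [ 529.79010072 -242.67599325]
a cap: [ 592.54833222 -254.53181718] s [ 467.35411956 -231.38001004]
park top face t: [[597.3, 213.7], [532.9, 225.9]]
post [[132.3, 204.8, 170.7, 238.0], [100.0, 271.6, 141.3, 310.9]]
post [[374.9, 124.9, 400.0, 153.9], [394.2, 153.0, 423.6, 189.5]]
tall_vial [[432.1, 245.7, 459.3, 260.8], [480.3, 231.5, 511.3, 244.7]]
tall_vial [[201.9, 281.8, 219.4, 312.0], [170.0, 323.6, 190.2, 356.3], [211.8, 197.4, 241.3, 229.8]]
```

servo_tool(
  deltas=[
    [[0,-0.95,-0.1,0,-0.7],[0,-0.95,-0.1,0,-0.7],[0,-0.95,-0.1,0,-0.72],[0,-0.95,-0.1,0,0],[0,-0.95,-0.1,0,0],[0,-0.95,-0.1,0,0],[0,-0.95,-0.1,0,0],[0,-0.95,-0.1,0,0]],
  ],
)

```text
t: 1.87
position: [395.4, 421.4, 231.4]
orientation: [0.0, 0.087, 0.996, 0.0]
wrist_force: [-0.7, 0.6, 0.8]
grip_width: 1.002
finger_force: 0.0
```

```bash
cat >> h.py <<'E'
def go(x,y,z,yaw=80):
    s=sensors.sense();q=s["orientation"];R=Ro.from_quat(np.roll(q,-1)).as_matrix();p=np.array(s["position"])
    yw=np.degrees(np.arctan2(R[1,1],R[0,1]));d=R.T@(np.array([x,y,z])-p)
    print("t",round(s["t"],2),"pos",p.round(1),"yaw",round(yw,2),"axis",R[:,2].round(3),"need units",(d/30).round(3),"spin",round(-np.radians(yaw-yw)/.08,2),"F",np.round(s["wrist_force"],1),"T",np.round(s["ft_torque"],2),"grip",round(s["grip_width"],3),round(s["finger_force"],1))
E
python3 -c "
from h import *
go(573.6,253.7,150)"
```

```text
t 1.87 pos [395.4 421.4 231.4] yaw 80.01 axis [ 0.  0. -1.] need units [-6.82  -4.475  2.712] spin 0.0 F [-0.7  0.6  0.8] T [ 0.03 -0.01  0.04] grip 1.002 0.0
```

servo_tool(
  deltas=[
    [[0,-0.9,-0.6,0.1,0],[0,-0.9,-0.6,0.3,0],[0,-0.9,-0.6,0.4,0],[0,-0.9,-0.6,0.4,0],[0,-0.9,-0.6,0.4,0],[0,-0.9,-0.6,0.4,0],[0,-0.9,-0.6,0.4,0],[0,-0.2,-0.1,0,0]],
  ],
)

```text
t: 2.53
position: [565.8, 256.9, 156.4]
orientation: [-0.001, 0.089, 0.996, -0.001]
wrist_force: [-0.3, 0.2, -1.1]
grip_width: 0.996
finger_force: 0.0
```

Run:
```python
from h import *
go(573.6,253.7,56)
```

```text
t 2.53 pos [565.8 256.9 156.4] yaw 79.8 axis [-0.003 -0.002 -1.   ] need units [-0.282 -0.048  3.346] spin -0.04 F [-0.3  0.2 -1.1] T [0.01 0.01 0.04] grip 0.996 0.0
```

servo_tool(
  deltas=[
    [[0,-0.1,0,0,0],[0,0,0,0.4,0],[0,0,0,0.4,0],[0,0,0,0.4,0],[0,0,0,0,0],[0,0,0,0,0],[0,0,0,0,0],[0,0,0,0,0]],
  ],
)

```text
t: 3.2
position: [567.0, 261.3, 124.6]
orientation: [0.001, 0.087, 0.996, 0.0]
wrist_force: [0.9, -0.3, -0.4]
grip_width: 1.0
finger_force: 0.0
```

Run:
```python
from h import *
go(573.6,253.7,57)
p=vision.grab_frame("top");q=vision.grab_frame("scene")
z=lambda p,u,v,w,h:cv2.resize(p["color"][v:v+h,u:u+w],None,fx=4,fy=4,interpolation=cv2.INTER_CUBIC)
cv2.imwrite("pics/d.png",np.hstack([z(p,90,170,100,100),z(q,350,90,100,100)]))
```

```text
t 3.2 pos [567.  261.3 124.6] yaw 80.06 axis [ 0.002  0.001 -1.   ] need units [-0.256 -0.215  2.254] spin 0.01 F [ 0.9 -0.3 -0.4] T [ 0.05 -0.02 -0.03] grip 1.0 0.0
```

View pics/d.png

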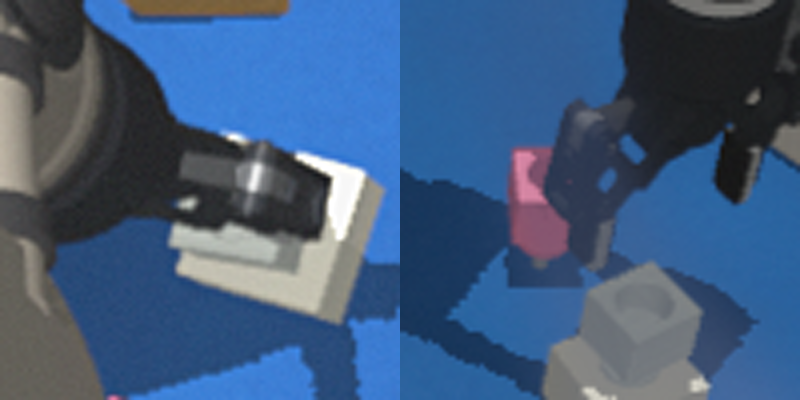

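The gripper hovers above the head with its fingers either side, still a few mm off. I correct that and go down.

servo_tool(
  deltas=[
    [[0,-0.26,-0.22,0,0],[0,0,0,0.5,0],[0,0,0,0.5,0],[0,0,0,0.5,0],[0,0,0,0.4,0],[0,0,0,0,0],[0,0,0,0,0],[0,0,0,0,0]],
  ],
)

```text
t: 3.97
position: [573.9, 252.8, 67.1]
orientation: [0.001, 0.087, 0.996, 0.0]
wrist_force: [0.7, 0.7, 0.4]
grip_width: 0.999
finger_force: 0.0
```

Run:
```python
from h import *
go(573.6,253.7,57)
```

```text
t 3.97 pos [573.9 252.8  67.1] yaw 80.01 axis [ 0.001  0.    -1.   ] need units [0.017 0.029 0.338] spin 0.0 F [0.7 0.7 0.4] T [ 0.01 -0.    0.  ] grip 0.999 0.0
```

servo_tool(
  deltas=[
    [[0,0,0,0.33,0],[0,0,0,0,0],[1,0,0,0,0],[1,0,0,0,0],[1,0,0,0,0],[1,0,0,0,0],[1,0,0,0,0],[1,0,0,0,0]],
  ],
  squeeze=70,
)

```text
t: 4.63
position: [573.6, 252.9, 57.0]
orientation: [0.001, 0.087, 0.996, 0.0]
wrist_force: [-0.3, -0.1, 2.6]
grip_width: 0.508
finger_force: 71.9
```

Run:
```python
from h import *
go(573.6,253.7,57)
```

```text
t 4.63 pos [573.6 252.9  57. ] yaw 80.02 axis [ 0.001  0.    -1.   ] need units [ 0.004  0.026 -0.001] spin 0.01 F [-0.3 -0.1  2.6] T [ 0.   -0.05  0.01] grip 0.508 71.9
```

servo_tool(
  deltas=[
    [[1,0,0,-0.5,0],[1,0,0,-0.5,0],[1,0,0,-0.5,0],[1,0,0,0,0],[1,-0.3,-0.9,0,0],[1,-0.3,-0.9,0,0],[1,-0.3,-0.9,0,0],[1,-0.3,-0.9,0,0]],
  ],
)

```text
t: 5.3
position: [589.2, 139.1, 100.0]
orientation: [-0.001, 0.087, 0.996, -0.0]
wrist_force: [0.7, -0.5, -2.3]
grip_width: 0.506
finger_force: 71.9
```

servo_tool(
  deltas=[
    [[1,-0.2,-0.8,0,0],[1,-0.1,-0.8,0,0],[1,-0.1,-0.8,0,0],[1,0,-0.7,0,0],[1,0,0,0,0],[1,0,0,0,0],[1,0,0,0,0],[1,0,0,0,0]],
  ],
)

```text
t: 5.97
position: [585.5, 47.4, 100.9]
orientation: [-0.0, 0.087, 0.996, 0.0]
wrist_force: [-0.5, 0.1, -2.1]
grip_width: 0.507
finger_force: 72.1
```

Run:
```python
from h import *
go(584.8,46.1,100)
p=vision.grab_frame("top");q=vision.grab_frame("scene")
z=lambda p,u,v,w,h:cv2.resize(p["color"][v:v+h,u:u+w],None,fx=4,fy=4,interpolation=cv2.INTER_CUBIC)
cv2.imwrite("pics/e.png",np.hstack([z(p,220,170,100,120),z(q,295,160,100,120)]))
```

```text
t 5.97 pos [585.5  47.4 100.9] yaw 80.07 axis [-0.001  0.    -1.   ] need units [ 0.015 -0.048  0.03 ] spin 0.02 F [-0.5  0.1 -2.1] T [ 0.03  0.01 -0.04] grip 0.507 72.1
```

View pics/e.png

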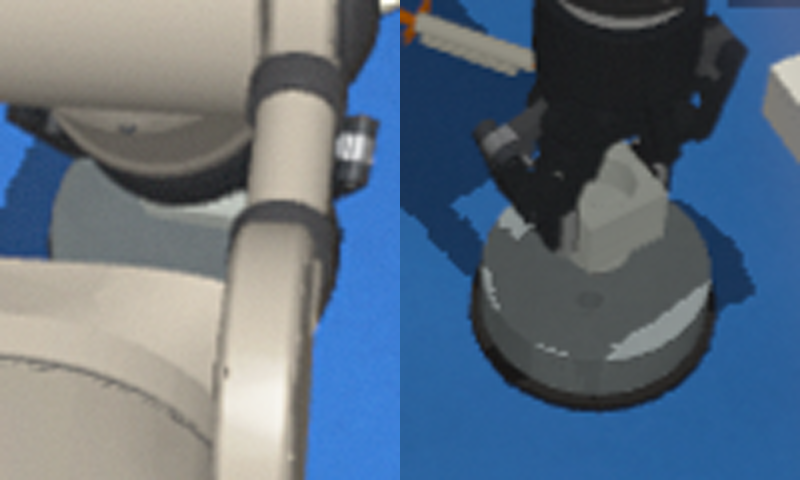

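servo_tool(
  deltas=[
    [[1,0.015,-0.045,0.2,0],[1,0,0,0.2,0],[1,0,0,0.2,0],[1,0,0,0,0],[1,0,0,0,0],[1,0,0,0.07,0],[1,0,0,0.07,0],[1,0,0,0,0]],
  ],
)

```text
t: 6.73
position: [584.9, 45.2, 78.9]
orientation: [-0.0, 0.087, 0.996, 0.0]
wrist_force: [-0.6, 0.3, -3.1]
grip_width: 0.504
finger_force: 72.1
```

Run:
```python
from h import *
go(585,46,79)
```

```text
t 6.73 pos [584.9  45.2  78.9] yaw 80.02 axis [-0.  0. -1.] need units [-0.     0.026 -0.003] spin 0.0 F [-0.6  0.3 -3.1] T [0.05 0.   0.03] grip 0.504 72.1
```

servo_tool(
  deltas=[
    [[1,0,0,0.04,0],[1,0,0,0.04,0],[1,0,0,0.04,0],[1,0,0,0,0],[1,0,0,0,0],[1,0,0,0,0],[1,0,0,0,0],[1,0,0,0,0]],
  ],
)

```text
t: 7.4
position: [584.9, 45.3, 75.5]
orientation: [-0.0, 0.087, 0.996, 0.0]
wrist_force: [-0.1, 0.5, -2.8]
grip_width: 0.506
finger_force: 72.1
```

Run:
```python
from h import *
go(585,46,79)
```

```text
t 7.4 pos [584.9  45.3  75.5] yaw 80.02 axis [-0.  0. -1.] need units [-0.     0.024 -0.115] spin 0.0 F [-0.1  0.5 -2.8] T [0.18 0.13 0.02] grip 0.506 72.1
```

It is 3.5 mm below the surface with hardly any force, so the tip seems to be in the hole. I keep pushing gently.

servo_tool(
  deltas=[
    [[1,0,0,0.06,0],[1,0,0,0.06,0],[1,0,0,0.06,0],[1,0,0,0,0],[1,0,0,0,0],[1,0,0,0,0],[1,0,0,0,0],[1,0,0,0,0]],
  ],
)

```text
t: 8.07
position: [584.8, 45.3, 70.0]
orientation: [-0.0, 0.087, 0.996, 0.0]
wrist_force: [-0.8, 1.8, -3.7]
grip_width: 0.499
finger_force: 72.0
```

Run:
```python
from h import *
go(585,46,57)
```

```text
t 8.07 pos [584.8  45.3  70. ] yaw 80.02 axis [-0.  0. -1.] need units [-0.003  0.023  0.434] spin 0.0 F [-0.8  1.8 -3.7] T [0.39 0.25 0.05] grip 0.499 72.0
```

Run:
```python
from h import *
q=vision.grab_frame("scene")
# predicted corners of a straight post at TCP
p=np.array(sensors.sense()["position"]);im=q["color"].copy();im=cv2.resize(im[170:270,285:405],None,fx=6,fy=6,interpolation=cv2.INTER_CUBIC)
a=np.radians(80);y=np.array([np.cos(a),np.sin(a)]);x=np.array([-np.sin(a),np.cos(a)])
f=lambda X:tuple(((proj(q,X)-[285,170]+.5)*6).astype(int))
b=p[2]-39
for z in(40,74):
    c=[f([*(p[:2]+22*(i*x+j*y)),b+z]) for i,j in((1,1),(1,-1),(-1,-1),(-1,1))]
    cv2.polylines(im,[np.array(c)],True,(0,255,0) if z==74 else (0,0,255),1)
cv2.polylines(im,[np.array([f([*(p[:2]+16*np.array([np.cos(t),np.sin(t)])),b+22]) for t in np.linspace(0,6.28,40)])],True,(255,255,0),1)
cv2.imwrite("pics/f.png",im)
```

```text
(no output)
```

View pics/f.png

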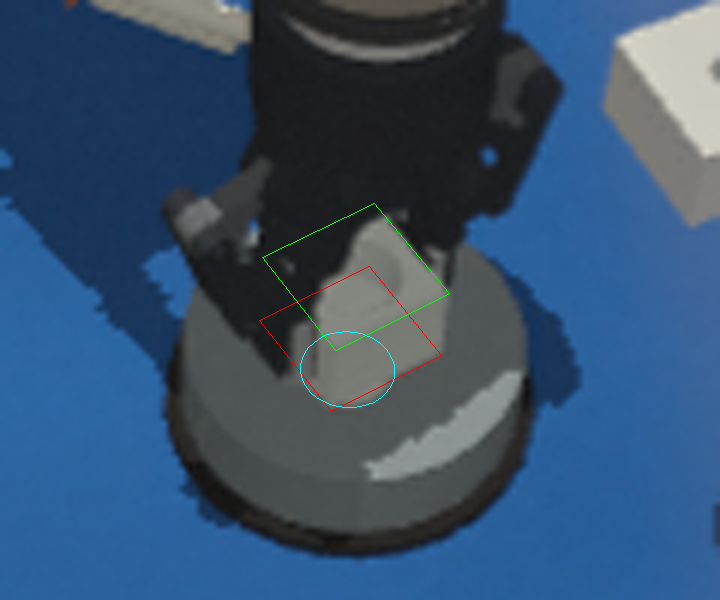

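The outline predicted for an upright post matches the picture. The pin is about 9 mm in, so I go on down with a slight shift in +y.

servo_tool(
  deltas=[
    [[1,0.005,0.02,0.06,0],[1,0,0,0.06,0],[1,0,0,0.06,0],[1,0,0,0.06,0],[1,0,0,0.06,0],[1,0,0,0.06,0],[1,0,0,0,0],[1,0,0,0,0]],
  ],
)

```text
t: 8.78
position: [585.0, 45.7, 59.2]
orientation: [0.0, 0.087, 0.996, -0.0]
wrist_force: [-0.1, 0.6, -2.8]
grip_width: 0.507
finger_force: 72.1
```

Run:
```python
from h import *
go(585,46,57)
```

```text
t 8.78 pos [585.   45.7  59.2] yaw 80.02 axis [ 0. -0. -1.] need units [0.002 0.009 0.074] spin 0.0 F [-0.1  0.6 -2.8] T [0.09 0.1  0.01] grip 0.507 72.1
```

Smooth. Now the last 2 mm, with a little over-press.

servo_tool(
  deltas=[
    [[1,0,0,0.03,0],[1,0,0,0.03,0],[1,0,0,0.03,0],[1,0,0,0.0,0],[1,0,0,0,0],[1,0,0,0,0],[1,0,0,0,0],[1,0,0,0,0]],
  ],
)

```text
t: 9.45
position: [585.1, 45.8, 57.0]
orientation: [0.0, 0.087, 0.996, 0.0]
wrist_force: [-2.4, -0.2, 2.1]
grip_width: 0.508
finger_force: 72.5
```

Run:
```python
from h import *
go(585,46,57)
```

```text
t 9.45 pos [585.1  45.8  57. ] yaw 80.02 axis [ 0. -0. -1.] need units [ 0.004  0.006 -0.001] spin 0.0 F [-2.4 -0.2  2.1] T [-0.03  0.4  -0.03] grip 0.508 72.5
```

Seated: the collar meets the base at TCP z 57.0, the same height as in the parking block. I release and rise.

servo_tool(
  deltas=[
    [[0,0,0,0,0],[0,0,0,0,0],[0,0,0,0,0],[0,0,0,0,0],[0,0,0,0,0],[0,0,0,-0.3,0],[0,0,0,-0.7,0],[0,0,0,-0.9,0]],
  ],
)

```text
t: 10.12
position: [583.7, 45.9, 113.1]
orientation: [-0.002, 0.087, 0.996, -0.0]
wrist_force: [0.6, -0.6, 0.7]
grip_width: 0.996
finger_force: 0.0
```

servo_tool(
  deltas=[
    [[0,0,0,-0.9,0],[0,0,-0.3,-0.2,0],[0,0,-0.9,0,0],[0,0,-0.9,0,0],[0,0,-0.9,0,0],[0,0,-0.9,0,0],[0,0,-0.9,0,0],[0,0,-0.9,0,0]],
  ],
)

```text
t: 10.78
position: [554.7, -124.0, 147.0]
orientation: [0.0, 0.087, 0.996, -0.0]
wrist_force: [1.2, 0.3, 0.2]
grip_width: 1.0
finger_force: 0.0
```

Run:
```python
from h import *
go(529.7,-242.7,130)
p=vision.grab_frame("top");q=vision.grab_frame("scene")
for n,P in(("top",p),("scene",q)):print(n,[np.round(b["box"],1).tolist() for b in vision.boxes_of(P,"post")])
X=np.array([585.1,45.8]);print(proj(p,[*X,92]),proj(q,[*X,92]),proj(q,[*X,58]))
z=lambda p,u,v,w,h:cv2.resize(p["color"][v:v+h,u:u+w],None,fx=4,fy=4,interpolation=cv2.INTER_CUBIC)
cv2.imwrite("pics/g.png",np.hstack([z(p,220,170,100,120),z(q,295,160,100,120)]))
```

```text
t 10.78 pos [ 554.7 -124.   147. ] yaw 80.02 axis [ 0. -0. -1.] need units [ 0.136 -4.041  0.565] spin 0.0 F [1.2 0.3 0.2] T [ 0.02 -0.03 -0.03] grip 1.0 0.0
top [[100.9, 268.9, 144.5, 309.3], [258.7, 199.1, 290.5, 231.0]]
scene [[327.5, 209.7, 358.3, 241.9], [376.1, 126.4, 400.4, 155.5]]
[275.0216211  214.72615489] [343.71479825 219.47153689] [342.84450883 229.62284082]
```

View pics/g.png

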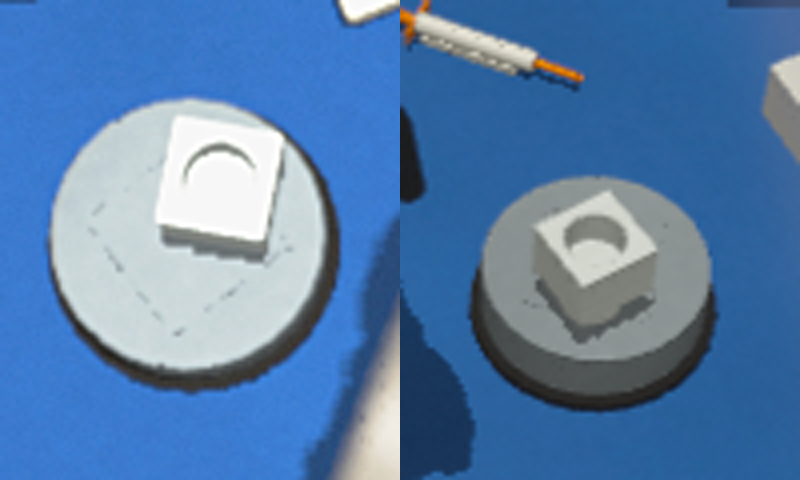

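The post stands planted, its well at top (275.7,215.3) and scene (343.7,220.3), within 1 mm of where it was released. On to the vial.

servo_tool(
  deltas=[
    [[0,0.02,-0.8,0,0],[0,0.03,-0.9,0,0],[0,0.03,-0.9,0,0],[0,0.03,-0.8,0,0],[0,0.03,-0.5,0,0],[0,0,-0.14,0.3,0],[0,0,0,0,0],[0,0,0,0,0]],
  ],
)

```text
t: 11.65
position: [529.9, -239.7, 136.7]
orientation: [-0.001, 0.087, 0.996, 0.001]
wrist_force: [-0.6, -0.1, 0.6]
grip_width: 0.998
finger_force: 0.0
```

Run:
```python
from h import *
go(529.7,-242.7,43)
q=vision.grab_frame("scene");print([np.round(b["box"],1).tolist() for b in vision.boxes_of(q,"tall_vial")])
cv2.imwrite("pics/i.png",cv2.resize(q["color"][220:370,130:290],None,fx=4,fy=4,interpolation=cv2.INTER_CUBIC))
```

```text
t 11.65 pos [ 529.9 -239.7  136.7] yaw 80.05 axis [-0.002  0.002 -1.   ] need units [-0.016 -0.105  3.122] spin 0.01 F [-0.6 -0.1  0.6] T [-0.   -0.02  0.01] grip 0.998 0.0
[[168.5, 324.0, 190.6, 354.8], [199.6, 279.0, 222.1, 309.3]]
```

View pics/i.png

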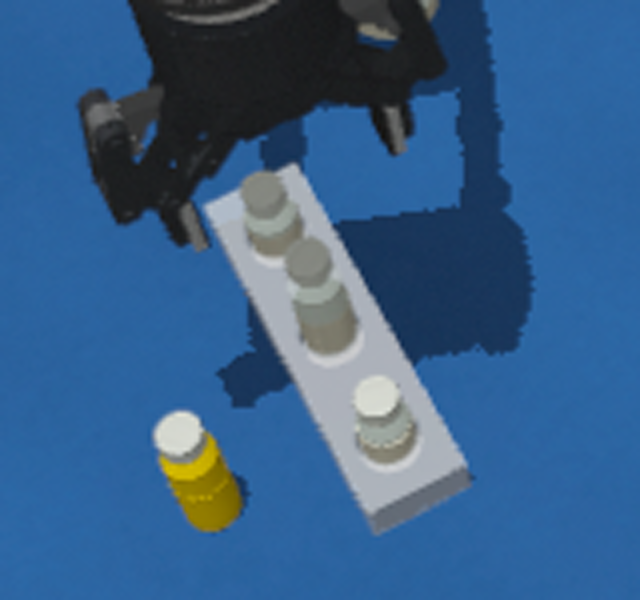

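The middle vial is the tall one (crop (308,260) cap), and the fingers line up across the row. The yellow one is clear of the fingers. Descending.

servo_tool(
  deltas=[
    [[0.3,-0.01,-0.09,0,0],[0.3,0,0,0.3,0],[0.3,0,0,0.5,0],[0.3,0,0,0.5,0],[0.3,0,0,0.5,0],[0.3,0,0,0.4,0],[0.3,0,0,0.3,0],[0.3,0,0,0,0]],
  ],
)

```text
t: 12.42
position: [528.9, -243.0, 60.4]
orientation: [-0.002, 0.087, 0.996, 0.001]
wrist_force: [-1.7, 0.3, 0.3]
grip_width: 0.701
finger_force: 0.0
```

Run:
```python
from h import *
go(529.7,-242.7,43)
```

```text
t 12.42 pos [ 528.9 -243.    60.4] yaw 80.03 axis [-0.003  0.002 -1.   ] need units [-0.026  0.012  0.58 ] spin 0.01 F [-1.7  0.3  0.3] T [0.   0.05 0.  ] grip 0.701 0.0
```

servo_tool(
  deltas=[
    [[0.3,-0.02,0,0.3,0],[0.3,0,0,0.25,0],[0.3,0,0,0,0],[1,0,0,0,0],[1,0,0,0,0],[1,0,0,0,0],[1,0,0,0,0],[1,0,0,0,0]],
  ],
  squeeze=25,
)

```text
t: 13.08
position: [530.9, -244.2, 46.8]
orientation: [0.001, 0.087, 0.996, -0.0]
wrist_force: [0.7, 1.2, 2.1]
grip_width: 0.29
finger_force: 24.8
```

Run:
```python
from h import *
go(529.7,-242.7,43)
```

```text
t 13.08 pos [ 530.9 -244.2   46.8] yaw 80.02 axis [ 0.001 -0.    -1.   ] need units [0.049 0.041 0.125] spin 0.0 F [0.7 1.2 2.1] T [ 0.11 -0.05 -0.02] grip 0.29 24.8
```

servo_tool(
  deltas=[
    [[1,0,0,0,0],[1,0,0,-0.15,0],[1,0,0,-0.25,0],[1,0,0,-0.5,0],[1,0,0,-0.6,0],[1,0,0,-0.6,0],[1,0,0,-0.6,0],[1,0,0,-0.6,0]],
  ],
  squeeze=40,
)

```text
t: 13.75
position: [530.4, -244.0, 146.6]
orientation: [0.0, 0.087, 0.996, -0.0]
wrist_force: [-0.0, -0.5, -0.4]
grip_width: 0.291
finger_force: 39.2
```

Run:
```python
from h import *
go(585,45.3,160)
q=vision.grab_frame("scene");print([np.round(b["box"],1).tolist() for b in vision.boxes_of(q,"tall_vial")])
cv2.imwrite("pics/j.png",cv2.resize(q["color"][220:370,130:290],None,fx=4,fy=4,interpolation=cv2.INTER_CUBIC))
```

```text
t 13.75 pos [ 530.4 -244.   146.6] yaw 80.02 axis [ 0. -0. -1.] need units [-0.12   9.813 -0.448] spin 0.0 F [-0.  -0.5 -0.4] T [0.   0.02 0.01] grip 0.291 39.2
[[170.4, 323.5, 192.2, 354.8], [193.0, 251.4, 213.9, 283.8], [440.8, 187.6, 501.5, 246.4]]
```

View pics/j.png

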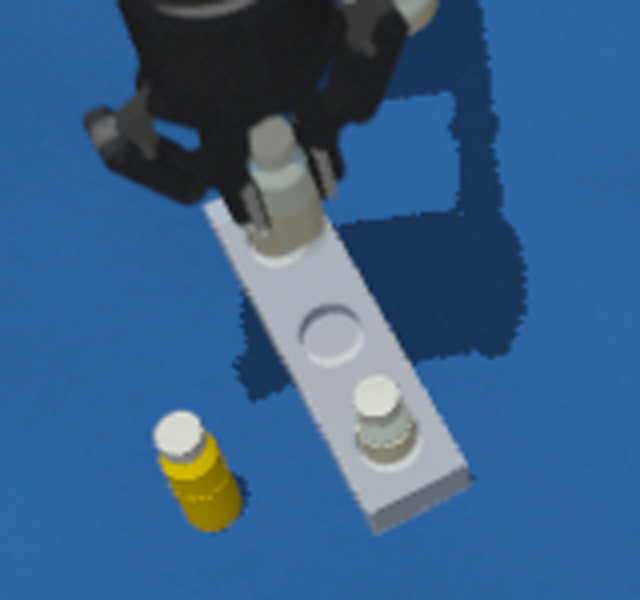

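The tall vial is held upright, both short vials undisturbed. I check its offset from the TCP numerically.

Run:
```python
from h import *
q=vision.grab_frame("scene");s=sensors.sense();p=np.array(s["position"])
print(p,at(q,130+(273+.0)/4,220+135/4,p[2]-31.8+80)[:2], "edge px pred",proj(q,[*p[:2],p[2]-31.8+80]))
go(585,45.3,p[2])
```

```text
[ 531.24244154 -244.45380528  146.83132511] [ 532.01997527 -242.37663014] edge px pred [196.93874901 254.14412231]
t 13.9 pos [ 531.2 -244.5  146.8] yaw 80.02 axis [ 0.003 -0.002 -1.   ] need units [-0.091  9.823 -0.012] spin 0.0 F [ 1.  -0.6 -0.6] T [-0.01 -0.01  0.02] grip 0.289 39.2
```

servo_tool(
  deltas=[
    [[1,0,0.4,0,0],[1,0,0.8,0,0],[1,0,0.9,0,0],[1,0,0.9,0,0],[1,0,0.9,0,0],[1,0,0.9,0,0],[1,0,0.9,0,0],[1,0,0.9,0,0]],
  ],
)

```text
t: 14.57
position: [563.9, -46.6, 143.7]
orientation: [-0.002, 0.087, 0.996, 0.0]
wrist_force: [1.2, 0.2, -0.5]
grip_width: 0.287
finger_force: 39.3
```

servo_tool(
  deltas=[
    [[1,-0.06,0.8,0,0],[1,-0.06,0.7,0,0],[1,0,0.6,0,0],[1,0,0.4,0,0],[1,0,0.3,0,0],[1,0,0.2,0,0],[1,0,0,0,0],[1,0,0,0,0]],
  ],
)

```text
t: 15.23
position: [583.9, 38.7, 145.0]
orientation: [-0.0, 0.087, 0.996, -0.0]
wrist_force: [0.4, -0.0, 0.2]
grip_width: 0.288
finger_force: 39.3
```

Run:
```python
from h import *
go(585,45.3,130)
```

```text
t 15.23 pos [583.9  38.7 145. ] yaw 80.02 axis [-0. -0. -1.] need units [0.001 0.225 0.499] spin 0.0 F [ 0.4 -0.   0.2] T [-0.    0.    0.06] grip 0.288 39.3
```

servo_tool(
  deltas=[
    [[1,0,0.1,0,0],[1,0,0.12,0.1,0],[1,0,0,0.2,0],[1,0,0,0.2,0],[1,0,0,0,0],[1,0,0,0,0],[1,0,0,0,0],[1,0,0,0,0]],
  ],
)

```text
t: 15.9
position: [585.3, 45.4, 130.4]
orientation: [0.0, 0.087, 0.996, 0.0]
wrist_force: [0.0, -0.1, 0.7]
grip_width: 0.295
finger_force: 39.3
```

Run:
```python
from h import *
go(585,45.3,102)
```

```text
t 15.9 pos [585.3  45.4 130.4] yaw 80.01 axis [ 0.  0. -1.] need units [ 0.011 -0.005  0.946] spin 0.0 F [ 0.  -0.1  0.7] T [-0.02 -0.02 -0.  ] grip 0.295 39.3
```

Gently down to about 5 mm below the rim, then check.

servo_tool(
  deltas=[
    [[1,0,0,0.06,0],[1,0,0,0.06,0],[1,0,0,0.06,0],[1,0,0,0.06,0],[1,0,0,0.06,0],[1,0,0,0.06,0],[1,0,0,0,0],[1,0,0,0,0]],
  ],
)

```text
t: 16.57
position: [585.2, 45.5, 119.3]
orientation: [-0.0, 0.087, 0.996, 0.0]
wrist_force: [-0.6, 0.8, 0.9]
grip_width: 0.292
finger_force: 39.3
```

Run:
```python
from h import *
go(585,45.3,102)
```

```text
t 16.57 pos [585.2  45.5 119.3] yaw 80.02 axis [-0.  0. -1.] need units [ 0.004 -0.008  0.575] spin 0.0 F [-0.6  0.8  0.9] T [ 0.02  0.01 -0.02] grip 0.292 39.3
```

No contact 5 mm below the rim, so the vial is inside the well. I carry on.

servo_tool(
  deltas=[
    [[1,0,0,0.08,0],[1,0,0,0.08,0],[1,0,0,0.08,0],[1,0,0,0.08,0],[1,0,0,0.08,0],[1,0,0,0.05,0],[1,0,0,0,0],[1,0,0,0,0]],
  ],
)

```text
t: 17.23
position: [585.2, 45.5, 105.8]
orientation: [-0.0, 0.087, 0.996, 0.0]
wrist_force: [0.5, 0.4, 0.6]
grip_width: 0.291
finger_force: 39.3
```

Run:
```python
from h import *
go(585,45.3,102)
```

```text
t 17.23 pos [585.2  45.5 105.8] yaw 80.02 axis [-0.  0. -1.] need units [ 0.005 -0.007  0.127] spin 0.0 F [0.5 0.4 0.6] T [ 0.02 -0.01 -0.04] grip 0.291 39.3
```

servo_tool(
  deltas=[
    [[1,0,0,0.04,0],[1,0,0,0.04,0],[1,0,0,0.04,0],[1,0,0,0,0],[1,0,0,0,0],[1,0,0,0,0],[1,0,0,0,0],[1,0,0,0,0]],
  ],
)

```text
t: 17.9
position: [585.2, 45.5, 102.4]
orientation: [0.0, 0.087, 0.996, 0.0]
wrist_force: [0.3, 0.2, -0.9]
grip_width: 0.286
finger_force: 39.3
```

Run:
```python
from h import *
go(585,45.3,102)
```

```text
t 17.9 pos [585.2  45.5 102.4] yaw 80.02 axis [ 0.  0. -1.] need units [ 0.006 -0.008  0.012] spin 0.0 F [ 0.3  0.2 -0.9] T [0.02 0.01 0.04] grip 0.286 39.3
```

servo_tool(
  deltas=[
    [[1,0,0,0.035,0],[1,0,0,0.035,0],[1,0,0,0,0],[1,0,0,0,0],[1,0,0,0,0],[1,0,0,0,0],[1,0,0,0,0],[1,0,0,0,0]],
  ],
)

```text
t: 18.57
position: [585.7, 45.4, 101.8]
orientation: [0.001, 0.087, 0.996, 0.0]
wrist_force: [-2.6, -0.6, 9.0]
grip_width: 0.293
finger_force: 40.3
```

Run:
```python
from h import *
go(585,45.3,102)
```

```text
t 18.57 pos [585.7  45.4 101.8] yaw 80.02 axis [ 0.002 -0.    -1.   ] need units [ 0.022 -0.009 -0.008] spin 0.01 F [-2.6 -0.6  9. ] T [-0.06  0.51 -0.03] grip 0.293 40.3
```

It touches the floor exactly at the expected height. I ease off, open and rise.

servo_tool(
  deltas=[
    [[1,0,0,-0.03,0],[1,0,0,0,0],[0,0,0,0,0],[0,0,0,0,0],[0,0,0,0,0],[0,0,0,0,0],[0,0,0,0,0],[0,0,0,0,0]],
  ],
)

```text
t: 19.23
position: [585.1, 45.5, 100.9]
orientation: [-0.0, 0.087, 0.996, 0.0]
wrist_force: [0.1, 0.2, 0.1]
grip_width: 0.999
finger_force: 0.0
```

servo_tool(
  deltas=[
    [[0,0,0,0,0],[0,0,0,-0.3,0],[0,0,0,-0.6,0],[0,0,0,-0.9,0],[0,0,0,-0.9,0],[0,0,0,-0.9,0],[0,0,0,-0.9,0],[0,0,0,0,0]],
  ],
)

```text
t: 19.9
position: [587.6, 45.4, 243.0]
orientation: [0.006, 0.087, 0.996, 0.0]
wrist_force: [0.2, -0.3, 0.4]
grip_width: 0.998
finger_force: 0.0
```

servo_tool(
  deltas=[
    [[0,0.9,0,0,0],[0,0.9,0,0,0],[0,0.9,0,0,0],[0,0.9,0,0,0],[0,0.5,0,0,0],[0,0,0,0,0],[0,0,0,0,0],[0,0,0,0,0]],
  ],
)

```text
t: 20.57
position: [465.0, 66.7, 236.5]
orientation: [0.001, 0.087, 0.996, 0.0]
wrist_force: [-0.5, -0.2, -0.3]
grip_width: 1.003
finger_force: 0.0
```

Run:
```python
from h import *
go(585,45.3,240)
for n in("scene","top"):
    q=vision.grab_frame(n)
    for k in("tall_vial","post","short_vial_a"):print(n,k,[(round(b["score"],2),np.round(b["box"],1).tolist()) for b in vision.boxes_of(q,k)])
    X=[585.2,45.4];print("pred cap top",proj(q,[*X,150]).round(1),"head",proj(q,[*X,92]).round(1))
    cv2.imwrite(f"pics/end_{n}.png",q["color"])
    g=q["color"].astype(int); 
    # cap centroid: bright low-saturation blob nearest prediction
    u,v=proj(q,[*X,150]).round().astype(int);w=g[v-14:v+30,u-14:u+15].mean(2).astype(int)
    print(w[::3,::2] if n=="scene" else "")
```

```text
t 20.57 pos [465.   66.7 236.5] yaw 80.01 axis [ 0.002 -0.    -1.   ] need units [-4.063 -0.008 -0.109] spin 0.0 F [-0.5 -0.2 -0.3] T [0.01 0.05 0.01] grip 1.003 0.0
scene tall_vial [(0.62, [169.2, 322.9, 189.0, 354.5]), (0.54, [336.3, 197.1, 352.0, 227.0])]
scene post [(0.63, [329.4, 214.2, 358.2, 241.8])]
scene short_vial_a [(0.8, [188.4, 262.4, 206.2, 284.8]), (0.55, [220.1, 314.5, 234.2, 336.3])]
pred cap top [345.2 201. ] head [343.6 219.6]
[[ 56  55  54  53  54  54  55  55  54  55  70  99  99  98  98]
 [ 55  54  55  54  55  55  55  55  57  56  56  97  98  97  98]
 [ 55  53  54  56  55  55  54  57  62  56  72  97  99  99 100]
 [ 55  55  55  56  54  60 108 145 125  99  98  98  97  97  99]
 [ 56  56  56  57 112 209 207 209 209 201  99  99  98 100 100]
 [ 56  55  74 100 114 206 210 210 209 201  99  99  99  98  99]
 [ 81 122 145 145 157 125 129 123 129 123 134 115 103  99  98]
 [143 145 146 145 163 162 136 141 156 162 145 146 148 148 132]
 [143 142 144 145 126 161 162 162 159 158 145 147 147 146 146]
 [159 190 209 187 122 125 126 126 124 121 207 163 145 145 144]
 [211 208 198 108 171 127 125 125 129 128 176 213 179 146 147]
 [148 208 199 111 120 122 127 122 120 114 146 211 210 203 144]
 [119 133 208 186 123 125 126 124 120 129 210 210 207 161 139]
 [118 118 135 207 211 210 202 210 210 206 161 119 124 124 141]
 [118 119 119 113 194 210 206 161 122 123 124 124 125 126 144]]
top tall_vial [(0.6, [483.6, 230.0, 510.2, 244.9])]
top post [(0.65, [276.8, 203.7, 291.1, 221.9])]
top short_vial_a [(0.63, [278.4, 203.5, 292.9, 222.4]), (0.61, [438.9, 209.2, 456.9, 225.6]), (0.58, [429.9, 284.8, 450.3, 300.5])]
pred cap top [272.4 207.8] head [275.3 214.7]
```

```bash
python3 -c "
from cell import order
print(order.finish_job())"
```

```text
the job is handed in; nothing more can be done
None
```

The post is planted with its collar down on the base, and the tall vial stands upright in its well, released, with the arm clear; I handed the job in at about 21 s and got no verdict back.

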